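Re-rack the thread spools in reverse order

TASK

Move the four thread spools from the dark tray with cork tiles into the four round recesses of the pale plywood stand, in reverse order: the spool at the left end of the tray goes to the right end of the stand, the next one beside it, and so on, so that the row is mirrored left to right. Stand each spool upright and flat on the bottom of its own recess, let go of all of them, and do not tip any spool over on the way.

Things in the scene. Friction and masses are not known exactly. Their poses are not given: they have to be found in the camera images.
- spool_cone: Plain turned wood with dark red-brown thread. Cone spool, 78 mm tall: foot disc 48 mm across, thread tapering from 46 mm wide (6 mm up) to 26 mm (54 mm up), then a straight wooden nose 26 mm across from 54 mm up to the top at 78 mm (grip the nose); origin at the centre of its underside, z up along its axis. Stands upright at the start.
- spool_reel: Plain turned wood with dark red-brown thread. Round reel, 66 mm tall: round flanges 50 mm across and 8 mm thick at top and foot, narrow 28 mm waist between (grip the rim of the top flange, 58 to 66 mm up); origin at the centre of its underside, z up along its axis. Stands upright at the start.
- spool_tube: Plain turned wood with dark red-brown thread. Straight tube spool, 80 mm tall and 40 mm across all the way up, with a wide dark hole drawn in its top (solid; grip its side); origin at the centre of its underside, z up along its axis. Stands upright at the start.
- spool_square: Plain turned wood with dark red-brown thread. Square-headed bobbin, 54 mm tall: top plate 42 x 42 mm and 10 mm thick (44 to 54 mm up), sides along its x and y axes, 36 mm below it, round foot 46 mm across (grip the head by two facing sides; its axes start within 15 degrees of the tray's); origin at the centre of its underside, z up along its axis. Stands upright at the start.
- tile_cone: Cork tile 70 x 70 x 6 mm, fixed on the tray under the cone spool's starting place (it stays there and so marks that spool's place in the original row); origin at the centre of its underside. Its top is 14 mm above the table. The four tiles look alike.
- tile_reel: Cork tile 70 x 70 x 6 mm, fixed on the tray under the reel spool's starting place (it stays there and so marks that spool's place in the original row); origin at the centre of its underside. Its top is 14 mm above the table. The four tiles look alike.
- tile_tube: Cork tile 70 x 70 x 6 mm, fixed on the tray under the tube spool's starting place (it stays there and so marks that spool's place in the original row); origin at the centre of its underside. Its top is 14 mm above the table. The four tiles look alike.
- tile_square: Cork tile 70 x 70 x 6 mm, fixed on the tray under the square spool's starting place (it stays there and so marks that spool's place in the original row); origin at the centre of its underside. Its top is 14 mm above the table. The four tiles look alike.
- tray: Dark wooden tray 86 x 312 mm, 8 mm thick, end stops 16 mm high, fixed: the rack the spools start on. Origin at its centre on the table; its row runs along its y axis (roughly the table's y). Cork tiles at x = 0, y = +111, +37, -37, -111 mm, one spool on each, up to 4 mm off centre. Tray or stand may be the nearer to the robot.
- stand: Pale plywood stand 86 x 312 x 14 mm, fixed: the rack to fill. Origin at the centre of its underside; its row runs along its y axis, pointing within 20 degrees of the tray's y. Four round brown-floored recesses 67 mm across, 6 mm deep (floor 8 mm above the table) at x = 0, y = +111, +37, -37, -111 mm, empty at the start; each takes any spool.
There are look-alikes about, which are no part of the job. What is shaped like the spool_square but purple is not meant. What is shaped like the spool_cone but blue is not meant.

How it is judged:
At the end, for the whole second after the job is handed in: Each spool stands upright (within 0.1 rad), at rest, on the floor of a recess (underside within 3 mm of it, axis within 15 mm of the recess centre along each stand axis), the row reversed: from the tile at y on the tray to the recess at -y on the stand (((y of tile_cone in the frame of tray between 0.091 and 0.131 m and y of spool_cone in the frame of stand between -0.126 and -0.096 m) or (y of tile_cone in the frame of tray between 0.017 and 0.057 m and y of spool_cone in the frame of stand between -0.052 and -0.022 m) or (y of tile_cone in the frame of tray between -0.057 and -0.017 m and y of spool_cone in the frame of stand between 0.022 and 0.052 m) or (y of tile_cone in the frame of tray between -0.131 and -0.091 m and y of spool_cone in the frame of stand between 0.096 and 0.126 m)) and x of spool_cone in the frame of stand between -0.015 and 0.015 m and z of each of spool_cone, spool_reel, spool_tube, spool_square in the frame of stand below 0.011 m and angle between each of spool_cone, spool_reel, spool_tube, spool_square's own z axis and vertical below 0.1 rad and linear speed of each of spool_cone, spool_reel, spool_tube, spool_square below 0.02 m/s and ((y of tile_reel in the frame of tray between 0.091 and 0.131 m and y of spool_reel in the frame of stand between -0.126 and -0.096 m) or (y of tile_reel in the frame of tray between 0.017 and 0.057 m and y of spool_reel in the frame of stand between -0.052 and -0.022 m) or (y of tile_reel in the frame of tray between -0.057 and -0.017 m and y of spool_reel in the frame of stand between 0.022 and 0.052 m) or (y of tile_reel in the frame of tray between -0.131 and -0.091 m and y of spool_reel in the frame of stand between 0.096 and 0.126 m)) and x of spool_reel in the frame of stand between -0.015 and 0.015 m and ((y of tile_tube in the frame of tray between 0.091 and 0.131 m and y of spool_tube in the frame of stand between -0.126 and -0.096 m) or (y of tile_tube in the frame of tray between 0.017 and 0.057 m and y of spool_tube in the frame of stand between -0.052 and -0.022 m) or (y of tile_tube in the frame of tray between -0.057 and -0.017 m and y of spool_tube in the frame of stand between 0.022 and 0.052 m) or (y of tile_tube in the frame of tray between -0.131 and -0.091 m and y of spool_tube in the frame of stand between 0.096 and 0.126 m)) and x of spool_tube in the frame of stand between -0.015 and 0.015 m and ((y of tile_square in the frame of tray between 0.091 and 0.131 m and y of spool_square in the frame of stand between -0.126 and -0.096 m) or (y of tile_square in the frame of tray between 0.017 and 0.057 m and y of spool_square in the frame of stand between -0.052 and -0.022 m) or (y of tile_square in the frame of tray between -0.057 and -0.017 m and y of spool_square in the frame of stand between 0.022 and 0.052 m) or (y of tile_square in the frame of tray between -0.131 and -0.091 m and y of spool_square in the frame of stand between 0.096 and 0.126 m)) and x of spool_square in the frame of stand between -0.015 and 0.015 m); the robot touches nothing.
It fails at once if a spool is tipped over (leans more than 45 degrees) (angle between any of spool_cone, spool_reel, spool_tube, spool_square's own z axis and vertical above 0.785 rad).
It also fails if it takes over 93 s, if anything falls off the work surface, if the arm or the gripper's body presses on something with over 40 N, if the wrist force passes 120 N, or if a joint passes its speed limit or range.

ROBOT

A 7-joint arm with a two-finger parallel gripper is mounted at the origin on the work surface. World frame = base frame: x ahead of the robot, y to its left, z up, the work surface at z = 0. Lengths are in m, angles in rad, forces in N, time in s.
With the tool pointing down it reaches from about 0.425 to 0.875 m from the base axis. Payload 4.7 kg.
Tool frame: the origin (TCP) lies at the very end of the fingers, on their centre line; the grasp point (between the pads) lies 19 mm behind it (ctrl.tcp_to_grasp is the distance from the TCP to the grasp point, in m); z points along the fingers, y is the line along which they close (so a half turn about z gives the same grasp; the last joint's range is limited). The gripper opens to 87 mm and grips with 3 to 60 N. Pads are 19 mm wide; open, the fingers measure 117 mm over their backs; the gripper's body (75 mm by 190 mm) begins 51 mm behind the grasp point.
Start: joints at [1.298, 0.321, -0.07, 1.45, 0.023, 1.371, -0.057], TCP at [0.184, -0.623, 0.223] pointing down, gripper open.
Joint ranges: [-2.86, 2.86], [-0.3, 2.09], [-1.38, 1.24], [0.06, 2.45], [-1.56, 4.7], [0.09, 2.05], [-2.69, 2.69]. Speed limits (rad/s): [2.57, 2.57, 3.14, 3.14, 3.14, 3.14, 3.14].

INTERFACE

Orientations are given as [roll, pitch, yaw] about the fixed x, y, z axes, in that order (R = Rz(yaw) Ry(pitch) Rx(roll)).
In Python, from rig import ctrl gives the robot as it stands. The module is installed in compiled form; this text tells all that it offers.
- The arm moves only by the shell command python3 -m handwheel 'ROWS' [FORCE]. ROWS is a JSON object whose key "rows" holds a list of rows, 1 to 5 of them, each of 7 numbers: the finger opening in m, then dx, dy, dz in m, then a rotation vector rx, ry, rz in rad; each row shifts and turns the commanded pose from where the row before left it, along the tool's axes as they then stand; what a row does not reach is not made up. A row lasts 1/12 s, in which the tool goes at most 0.0417 m and 0.125 rad, less where a joint would pass 70% of its speed; a pose out of reach is approached as far as the arm can. The fingers move at their own pace and stop on an object; FORCE is the grip in N (left out, the last holds). Time passes only in rows, so rows that do not move let the fingers close. It prints the time, the measured TCP pose, the force, the opening and the grip force at its end. Input that does not fit is refused with a message, and nothing moves.
- ctrl.sense(): the state, without advancing time (a new reading comes with each control period).
- ctrl.capture(name): name is "side" or "top"; returns the picture (420x560x3 uint8, red, green, blue); there is no depth.
- ctrl.camera_info(name): a dict with "vfov" (degrees; the focal length in pixels is half the picture's height over the tangent of half this angle, whatever the lens; pixels are square), "cx", "cy" (the principal point, pixels), "cam_to_world" (4x4, takes a point from camera to world coordinates). Camera axes: x right, y down, z forward; pixel columns grow to the right and rows downward; lengths in m; the calibration is good to about 2 mm. A picture is of the moment at which its call begins. camera_info takes no time and is no camera call.
- ctrl.close_job(): hands the job in; it is judged then, once.
The state is a dict: "clock": time; "joint_positions": joint angles; "joint_vel": joint speeds; "tau": joint torques, N m; "position": TCP position; "tool_rot": TCP orientation; "ft_force": force on the tool from outside, world axes, zero at the start; "torque": the same for the moment, N m; "width": finger opening in m; "grasp_force": force on a finger pad.
Only numpy, scipy, OpenCV 4.12 (cv2) and the standard library are available. Lean on these libraries where they do the work, as an engineer would, in place of code of your own. Each camera call takes 0.05 s, during which the arm holds its last target. There are 200 camera calls.

## Working session

There is one attempt and no reset: what is moved stays moved. The work goes in short steps, Python scripts to look and compute and a shell command to move; the robot and the scene stay as the last step left them, time stands still between calls to the robot, and variables do not carry over. Pictures are saved under pics/ and viewed, at most 14 in all, crops included, and the job is handed in when it is done.

```bash
mkdir -p pics
cat > h.py <<'E'
import numpy as np,cv2
from rig import ctrl
def cap(n,f):
    im=ctrl.capture(n); cv2.imwrite('pics/'+f,im[:,:,::-1]); return im
def cam(n):
    c=ctrl.camera_info(n); f=210/np.tan(np.radians(c['vfov'])/2); return f,c['cx'],c['cy'],np.array(c['cam_to_world'])
def ray(n,u,v,z):
    f,cx,cy,T=cam(n); d=T[:3,:3]@np.array([(u-cx)/f,(v-cy)/f,1]); o=T[:3,3]; return o+d*(z-o[2])/d[2]
def proj(n,p):
    f,cx,cy,T=cam(n); q=T[:3,:3].T@(np.array(p)-T[:3,3]); return f*q[0]/q[2]+cx,f*q[1]/q[2]+cy
E
python3 - <<'E'
from h import *
for n in('top','side'):
    cap(n,n+'0.png'); print(ctrl.camera_info(n))
s=ctrl.sense(); print(s)
E
```

```text
{'vfov': 50.48595295254443, 'cx': 276.7031380546509, 'cy': 207.23748928836812, 'cam_to_world': array([[-0.02939146, -0.99408297,  0.10457145,  0.42524494],
       [-0.99887625,  0.03310133,  0.03391972, -0.03184675],
       [-0.03718047, -0.10345698, -0.99393876,  0.82665678],
       [ 0.        ,  0.        ,  0.        ,  1.        ]])}
{'vfov': 43.976335419461535, 'cx': 281.3139267318985, 'cy': 212.9260417640088, 'cam_to_world': array([[ 0.94968268, -0.1897152 ,  0.24922068,  0.32395097],
       [-0.31320944, -0.57108582,  0.75878906, -0.61433738],
       [-0.00162742, -0.7986671 , -0.6017709 ,  0.52679721],
       [ 0.        ,  0.        ,  0.        ,  1.        ]])}
{'clock': 0.1, 'joint_positions': array([ 1.29805336,  0.32175533, -0.070077  ,  1.45153816,  0.0226098 ,
        1.37080704, -0.05689275]), 'joint_vel': array([-0.00101664, -0.00089396,  0.00142827, -0.00270831, -0.00064144,
       -0.00126723,  0.00089588]), 'tau': array([ 2.93243420e-04, -4.92570233e+01, -4.05948199e-01, -3.13399279e+01,
       -6.40338636e-02,  3.94484529e-02,  7.63712251e-05]), 'position': array([ 0.18370791, -0.62298656,  0.22157409]), 'tool_rot': array([-3.13987461e+00,  1.04891394e-04,  2.86872454e-01]), 'ft_force': array([0.18683625, 0.72519694, 0.55171338]), 'torque': array([6.10479146e-05, 6.10490706e-02, 3.18621006e-02]), 'grasp_force': 0.0, 'width': 0.0871617810695612}
```

View pics/top0.png

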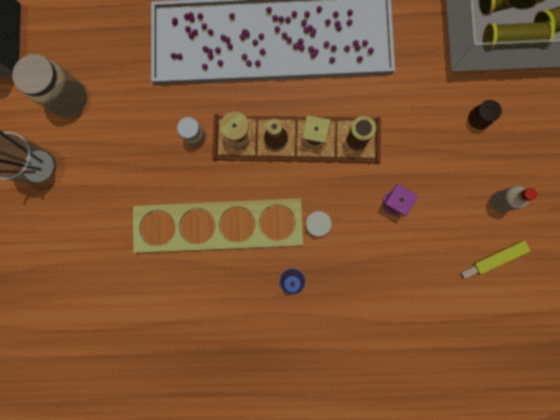

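View pics/side0.png

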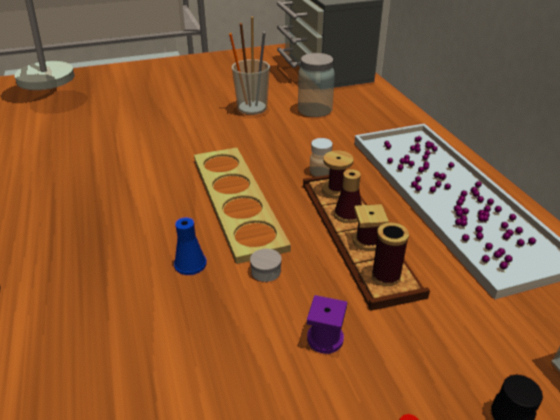

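The top view has world +x up and +y left. The tray row, left to right, is reel (234,126), cone (274,127), square (316,128), tube (363,128). The stand recesses are at (157,228), (197,226), (237,224) and (277,222). The decoys, blue at (292,282) and purple at (400,200), lie outside both racks.

Run:
```python
from h import *
im=cv2.imread('pics/top0.png'); hsv=cv2.cvtColor(im,cv2.COLOR_BGR2HSV)
for p in [(234,120),(316,121),(274,127),(240,150),(140,215),(157,228),(363,118),(220,158),(100,300)]: print(p,hsv[p[1],p[0]])
# plywood mask
m=cv2.inRange(hsv,(22,60,110),(40,255,255)); m0=m.copy()
cs,h=cv2.findContours(m,cv2.RETR_CCOMP,cv2.CHAIN_APPROX_NONE)
for c,hh in zip(cs,h[0]):
    if cv2.contourArea(c)>60 and c[:,0,1].max()<300:
        (x,y),wh,a=cv2.minAreaRect(c); print(hh[3],np.round((x,y,*wh,a),1),cv2.contourArea(c))
vis=cv2.resize(im[95:260,120:395],None,fx=2.8,fy=2.8,interpolation=cv2.INTER_CUBIC); cv2.imwrite('pics/crop.png',vis)
```

```text
(234, 120) [ 28 104 147]
(316, 121) [ 27 108 144]
(274, 127) [18 69 67]
(240, 150) [ 14 147  99]
(140, 215) [ 27 108 146]
(157, 228) [ 13 172 141]
(363, 118) [ 22 120 142]
(220, 158) [ 11 173  81]
(100, 300) [ 14 173 143]
-1 [502.2 256.9  13.2  56.1  65.2] 670.5
-1 [216.8 225.5  46.6 169.5  87.5] 7580.0
1 [157.  227.5  36.1  37.5  45. ] 1058.0
1 [197.5 225.5  37.   37.    0. ] 1062.5
1 [237.  224.   36.8  36.8  45. ] 1066.0
1 [277.  222.   36.8  36.8  45. ] 1074.0
-1 [270.9 122.9   6.8  14.5  49.4] 60.5
-1 [371.  128.5   8.3  20.2   7.6] 67.0
-1 [356.9 126.9  11.6  21.4   9. ] 75.0
-1 [315.3 128.6  25.2  23.    9.5] 499.5
-1 [235.6 127.4  20.1  27.8  49.4] 424.5
-1 [494.3  32.4  21.2   5.7  87.1] 62.0
-1 [550.5  24.4  32.7   9.3  79. ] 105.0
```

View pics/crop.png

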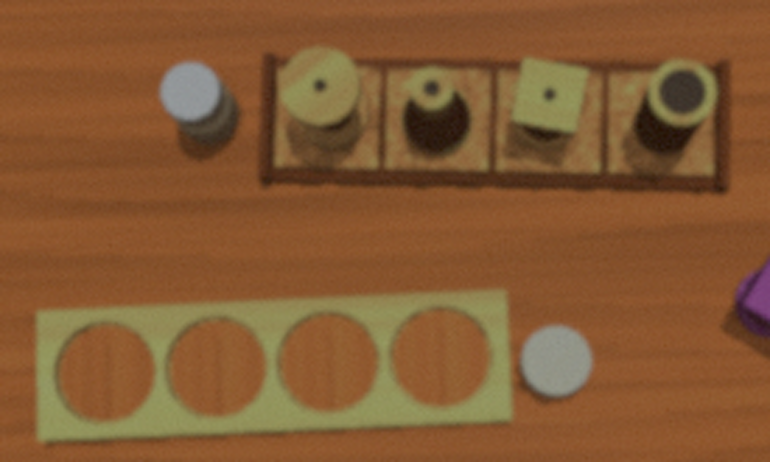

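The crop shows the four top centres, in crop pixels: reel (320,87), cone (432,88), square (550,95) and tube (683,91). The recesses are clear. I'll turn these into world points and check them against the side view.

Run:
```python
from h import *
C=lambda u,v:(120+(u+.5)/2.8-.5,95+(v+.5)/2.8-.5)
R=[ray('top',u,v,.014)[:2] for u,v in[(157,227.5),(197.5,225.5),(237,224),(277,222)]]
R=np.array(R); print('rec',R.round(4).tolist(),np.linalg.norm(np.diff(R,axis=0),axis=1).round(4)); d=R[0]-R[3]; print('stand yaw',np.degrees(np.arctan2(-d[0],d[1])))
tc=[C(*p) for p in[(275,60),(725,68),(720,182),(272,177)]]
T=np.array([ray('top',*p,.014)[:2] for p in tc]);print('tray',T.round(4).tolist(), 'ctr',T.mean(0))
for n,c,z in[('reel',(320,87),.08),('cone',(432,88),.092),('square',(550,95),.068),('tube',(683,91),.094)]:
    p=ray('top',*C(*c),z); print(n,p.round(4),'side px',np.round(proj('side',p),1))
q=np.array([ray('top',*C(*c),.068)[:2] for c in[(521,58),(589,72),(578,133),(512,117)]]); e=[q[i]-q[(i+1)%4] for i in range(4)]
print('sq',[(np.linalg.norm(x).round(4),np.degrees(np.arctan2(x[1],x[0])).round(1)) for x in e])
for r in R: print(np.round(proj('side',(*r,.014)),1))
```

```text
rec [[0.4805, 0.2179], [0.4818, 0.1426], [0.4823, 0.0696], [0.4836, -0.0039]] [0.0753 0.073  0.0735]
stand yaw 0.7918335299319075
tray [[0.6871, 0.1017], [0.6693, -0.1983], [0.5926, -0.191], [0.607, 0.105]] ctr [ 0.63899062 -0.04567727]
reel [0.6476 0.0632 0.08  ] side px [339.  157.8]
cone [ 0.6406 -0.0062  0.092 ] side px [353.3 173.9]
square [ 0.6403 -0.0786  0.068 ] side px [372.4 213.2]
tube [ 0.6322 -0.1563  0.094 ] side px [395.2 232.4]
sq [(np.float64(0.0432), np.float64(75.7)), (np.float64(0.0393), np.float64(-12.3)), (np.float64(0.0421), np.float64(-106.2)), (np.float64(0.038), np.float64(169.5))]
[222.3 162.2]
[232.6 183.2]
[243.5 206.3]
[256.5 232.6]
```

Run:
```python
import cv2
im=cv2.imread('pics/side0.png'); cv2.imwrite('pics/crop2.png',cv2.resize(im[130:310,190:440],None,fx=3,fy=3,interpolation=cv2.INTER_CUBIC))
```

```text
(no output)
```

View pics/crop2.png

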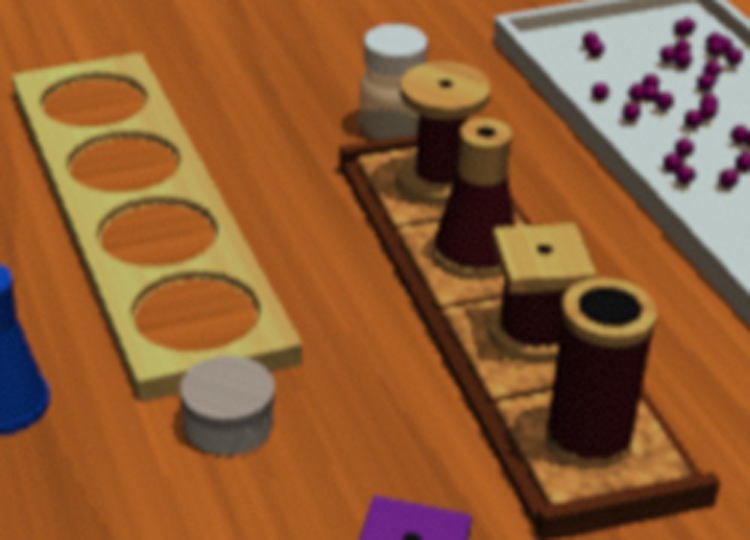

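All four tops reproject to within about 2 px in the side view: reel (338,158), cone (352,174), square (372,213), tube (393,232). Everything is consistent, so I start with the tube.

```bash
cat >> h.py <<'E'
from scipy.spatial.transform import Rotation as Ro
def go(p,yaw):
    s=ctrl.sense(); R=Ro.from_euler('xyz',s['tool_rot']); G=Ro.from_euler('xyz',[np.pi,0,yaw])
    print('tool d',R.inv().apply(np.array(p)-s['position']).round(4),'rot',(R.inv()*G).as_rotvec().round(4),'t',s['clock'])
E
python3 -c "
from h import *
go((.631,-.155,.2),1.57)"
```

```text
tool d [ 0.5614 -0.3223  0.0221] rot [-1.5000e-03 -1.0000e-03 -1.2831e+00] t 0.1
```

```bash
python3 -m handwheel '{"rows": [[0.087, 0.0351, -0.0201, 0, 0, 0, 0], [0.087, 0.0351, -0.0201, 0, 0, 0, 0], [0.087, 0.0351, -0.0201, 0, 0, 0, 0], [0.087, 0.0351, -0.0201, 0, 0, 0, 0], [0.087, 0.0351, -0.0201, 0, 0, 0, 0]]}' 20
python3 -m handwheel '{"rows": [[0.087, 0.0351, -0.0201, 0, 0, 0, 0], [0.087, 0.0351, -0.0201, 0, 0, 0, 0], [0.087, 0.0351, -0.0201, 0, 0, 0, 0], [0.087, 0.0351, -0.0201, 0, 0, 0, 0], [0.087, 0.0351, -0.0201, 0, 0, 0, 0]]}'
python3 -m handwheel '{"rows": [[0.087, 0.0351, -0.0201, 0.004, 0, 0, 0], [0.087, 0.0351, -0.0201, 0.004, 0, 0, 0], [0.087, 0.0351, -0.0201, 0.004, 0, 0, 0], [0.087, 0.0351, -0.0201, 0.004, 0, 0, 0], [0.087, 0.0351, -0.0201, 0.004, 0, 0, 0]]}'
python3 -m handwheel '{"rows": [[0.087, 0.0351, -0.0201, 0.002, 0, 0, 0], [0.087, 0, 0, 0, 0, 0, -0.12], [0.087, 0, 0, 0, 0, 0, -0.12], [0.087, 0, 0, 0, 0, 0, -0.12], [0.087, 0, 0, 0, 0, 0, -0.12]]}'
python3 -m handwheel '{"rows": [[0.087, 0, 0, 0, 0, 0, -0.12], [0.087, 0, 0, 0, 0, 0, -0.12], [0.087, 0, 0, 0, 0, 0, -0.12], [0.087, 0, 0, 0, 0, 0, -0.12], [0.087, 0, 0, 0, 0, 0, -0.12]]}'
python3 -m handwheel '{"rows": [[0.087, 0, 0, 0, 0, 0, -0.12], [0.087, 0, 0, 0, 0, 0, -0.083], [0.087, 0, 0, 0, 0, 0, 0]]}'
python3 -c "
from h import *
go((.631,-.155,.061),1.57)"
```

```text
clock: 0.52
position: [0.3246, -0.4756, 0.2221]
tool_rot: [-3.141, 0.0, 0.287]
ft_force: [0.8, -0.6, -0.5]
width: 0.0867
grasp_force: 0.0
clock: 0.93
position: [0.4644, -0.3296, 0.2223]
tool_rot: [-3.141, 0.0, 0.287]
ft_force: [0.6, -0.5, -0.6]
width: 0.087
grasp_force: 0.0
clock: 1.35
position: [0.6044, -0.1838, 0.202]
tool_rot: [-3.141, 0.001, 0.287]
ft_force: [0.1, -0.5, 0.1]
width: 0.0868
grasp_force: 0.0
clock: 1.77
position: [0.6314, -0.1557, 0.1997]
tool_rot: [-3.14, 0.001, 0.774]
ft_force: [-0.6, -0.6, 0.2]
width: 0.087
grasp_force: 0.0
clock: 2.18
position: [0.6312, -0.1561, 0.1999]
tool_rot: [-3.141, 0.0, 1.373]
ft_force: [-0.6, 0.6, 0.2]
width: 0.087
grasp_force: 0.0
clock: 2.43
position: [0.6311, -0.1562, 0.1998]
tool_rot: [-3.14, -0.0, 1.572]
ft_force: [0.1, -0.2, -0.2]
width: 0.0871
grasp_force: 0.0
tool d [0.0011 0.     0.1388] rot [-0.0012 -0.0005  0.0017] t 2.4333
```

Motion tracks well. Before descending on the tube, I'll check with the side camera where the fingers are.

```bash
python3 -m handwheel '{"rows": [[0.087, 0, 0, 0.035, 0, 0, 0], [0.087, 0, 0, 0.035, 0, 0, 0], [0.087, 0, 0, 0.01, 0, 0, 0], [0.087, 0, 0, 0, 0, 0, 0]]}'
python3 - <<'E'
from h import *
im=cap('side','a.png'); cv2.imwrite('pics/a2.png',cv2.resize(im[90:320,260:540,::-1],None,fx=2.5,fy=2.5,interpolation=cv2.INTER_CUBIC))
print(proj('side',ctrl.sense()['position']))
E
```

```text
clock: 2.77
position: [0.6287, -0.156, 0.1166]
tool_rot: [-3.134, -0.002, 1.568]
ft_force: [0.1, -0.2, 0.1]
width: 0.0869
grasp_force: 0.0
(np.float64(396.5774879782458), np.float64(217.14568410904502))
```

View pics/a2.png

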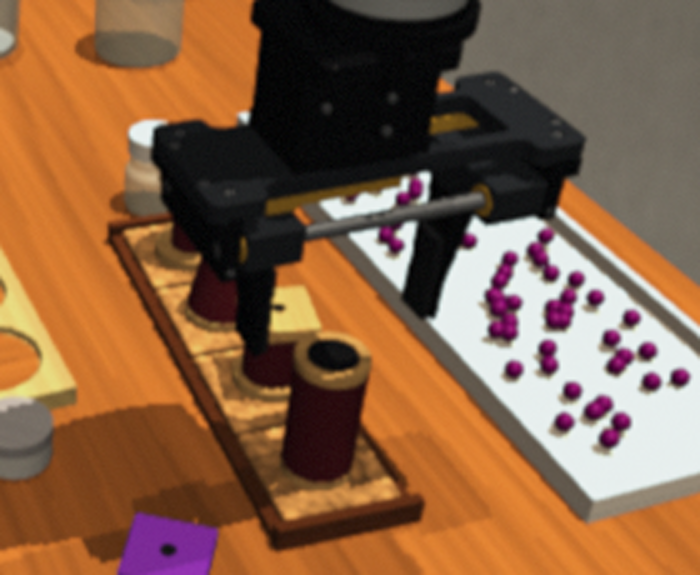

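The fingers straddle the tube (top at crop 332,354, fingertips at 258,352 and 420,318), so I descend and grip.

```bash
python3 -m handwheel '{"rows": [[0.087, 0, 0, 0, 0, 0, 0], [0.087, 0, 0.001, 0.028, 0, 0, 0], [0.087, 0, 0, 0.029, 0, 0, 0], [0.087, 0, 0, 0, 0, 0, 0], [0.087, 0, 0, 0, 0, 0, 0]]}'
python3 -m handwheel '{"rows": [[0.03, 0, 0, 0, 0, 0, 0], [0.03, 0, 0, 0, 0, 0, 0], [0.03, 0, 0, 0, 0, 0, 0], [0.03, 0, 0, 0, 0, 0, 0], [0.03, 0, 0, 0, 0, 0, 0]]}' 20
python3 -m handwheel '{"rows": [[0.03, 0, 0, 0, 0, 0, 0], [0.03, 0, 0, 0, 0, 0, 0], [0.03, 0, 0, 0, 0, 0, 0], [0.03, 0, 0, 0, 0, 0, 0], [0.03, 0, 0, 0, 0, 0, 0]]}'
```

```text
clock: 3.23
position: [0.6326, -0.1562, 0.0643]
tool_rot: [-3.141, -0.0, 1.569]
ft_force: [0.2, 1.2, -0.2]
width: 0.087
grasp_force: 0.0
clock: 3.65
position: [0.6331, -0.1563, 0.0645]
tool_rot: [3.14, 0.001, 1.57]
ft_force: [0.3, 0.1, -0.3]
width: 0.0619
grasp_force: 0.0
clock: 4.07
position: [0.6324, -0.1561, 0.0635]
tool_rot: [-3.141, 0.0, 1.57]
ft_force: [-0.8, 0.0, 0.7]
width: 0.0394
grasp_force: 20.0
```

```bash
python3 -m handwheel '{"rows": [[0.03, 0, 0, -0.01, 0, 0, 0], [0.03, 0, 0, -0.03, 0, 0, 0], [0.03, 0, 0, -0.03, 0, 0, 0], [0.03, 0, 0, -0.03, 0, 0, 0], [0.03, 0, 0, 0, 0, 0, 0]]}' 30
python3 -c "
from h import *
go((.4805,.2179,.165),1.57)"
```

```text
clock: 4.48
position: [0.6364, -0.1562, 0.1714]
tool_rot: [3.131, 0.003, 1.57]
ft_force: [1.5, -0.2, -0.2]
width: 0.0396
grasp_force: 30.0
tool d [ 0.374  -0.1563  0.0036] rot [ 0.0109  0.0028 -0.0001] t 4.4833
```

```bash
python3 -m handwheel '{"rows": [[0.03, 0.02, -0.009, 0, 0, 0, 0], [0.03, 0.031, -0.013, 0, 0, 0, 0], [0.03, 0.031, -0.013, 0, 0, 0, 0], [0.03, 0.031, -0.013, 0, 0, 0, 0], [0.03, 0.031, -0.013, 0, 0, 0, 0]]}'
python3 -m handwheel '{"rows": [[0.03, 0.031, -0.013, 0, 0, 0, 0], [0.03, 0.031, -0.013, 0, 0, 0, 0], [0.03, 0.031, -0.013, 0, 0, 0, 0], [0.03, 0.031, -0.013, 0, 0, 0, 0], [0.03, 0.031, -0.013, 0, 0, 0, 0]]}'
python3 -m handwheel '{"rows": [[0.03, 0.031, -0.013, 0, 0, 0, 0], [0.03, 0.031, -0.013, 0, 0, 0, 0], [0.03, 0.012, -0.004, 0, 0, 0, 0], [0.03, 0, 0, 0, 0, 0, 0], [0.03, 0, 0, 0, 0, 0, 0]]}'
python3 -c "
from h import *
go((.4805,.2179,.0575),1.57)"
```

```text
clock: 4.9
position: [0.5708, -0.0107, 0.1637]
tool_rot: [3.142, 0.0, 1.57]
ft_force: [0.9, -0.4, 0.3]
width: 0.0394
grasp_force: 30.0
clock: 5.32
position: [0.5059, 0.1444, 0.1639]
tool_rot: [3.141, 0.001, 1.57]
ft_force: [-0.1, 0.1, -0.7]
width: 0.0392
grasp_force: 30.0
clock: 5.73
position: [0.4766, 0.2176, 0.1638]
tool_rot: [3.141, 0.001, 1.572]
ft_force: [-0.3, -0.4, -1.0]
width: 0.0396
grasp_force: 30.0
tool d [0.0004 0.0038 0.1063] rot [0.0006 0.0007 0.0022] t 5.7333
```

```bash
python3 -m handwheel '{"rows": [[0.03, 0, 0.004, 0.03, 0, 0, 0], [0.03, 0, 0, 0.03, 0, 0, 0], [0.03, 0, 0, 0.03, 0, 0, 0], [0.03, 0, 0, 0.01, 0, 0, 0], [0.03, 0, 0, 0, 0, 0, 0]]}'
python3 -m handwheel '{"rows": [[0.03, 0, 0, 0, 0, 0, 0], [0.03, 0, 0, 0.003, 0, 0, 0], [0.03, 0, 0, 0.002, 0, 0, 0], [0.03, 0, 0, 0, 0, 0, 0], [0.03, 0, 0, 0, 0, 0, 0]]}'
python3 -c "
from h import *
go((.4805,.2179,.0575),1.57)"
```

```text
clock: 6.15
position: [0.4794, 0.2144, 0.0608]
tool_rot: [-3.136, 0.002, 1.568]
ft_force: [-0.7, -0.6, -0.5]
width: 0.0397
grasp_force: 30.0
clock: 6.57
position: [0.4814, 0.2171, 0.0593]
tool_rot: [3.14, -0.0, 1.57]
ft_force: [-0.0, -0.3, -1.4]
width: 0.0395
grasp_force: 30.0
tool d [ 0.0008 -0.0009  0.0018] rot [ 0.0014 -0.     -0.0003] t 6.5667
```

```bash
python3 -m handwheel '{"rows": [[0.03, 0, 0, 0.001, 0, 0, 0], [0.03, 0, 0, 0.001, 0, 0, 0], [0.03, 0, 0, 0, 0, 0, 0], [0.03, 0, 0, 0, 0, 0, 0]]}'
python3 -m handwheel '{"rows": [[0.06, 0, 0, 0, 0, 0, 0], [0.07, 0, 0, 0, 0, 0, 0], [0.08, 0, 0, 0, 0, 0, 0], [0.087, 0, 0, 0, 0, 0, 0], [0.087, 0, 0, 0, 0, 0, 0]]}'
python3 -m handwheel '{"rows": [[0.087, 0, 0, 0, 0, 0, 0], [0.087, 0, 0, 0, 0, 0, 0], [0.087, 0, 0, -0.02, 0, 0, 0], [0.087, 0, 0, -0.04, 0, 0, 0], [0.087, 0, 0, -0.04, 0, 0, 0]]}'
python3 -c "
from h import *
go((.4805,.2179,.165),1.57)
go((.6403,-.0786,.165),1.34)"
```

```text
clock: 6.9
position: [0.4813, 0.2173, 0.0574]
tool_rot: [3.141, 0.0, 1.57]
ft_force: [-1.3, -1.5, 5.6]
width: 0.0393
grasp_force: 30.0
clock: 7.32
position: [0.4808, 0.2169, 0.0563]
tool_rot: [-3.141, 0.0, 1.57]
ft_force: [0.3, 0.7, -0.0]
width: 0.0649
grasp_force: 0.0
clock: 7.73
position: [0.4794, 0.2166, 0.1564]
tool_rot: [-3.138, 0.0, 1.57]
ft_force: [1.1, 0.1, 0.1]
width: 0.0865
grasp_force: 0.0
tool d [ 0.0013  0.001  -0.0086] rot [-0.004   0.0004  0.0004] t 7.7333
tool d [-0.2951  0.161  -0.0091] rot [-0.0039  0.0009  0.2304] t 7.7333
```

```bash
python3 -m handwheel '{"rows": [[0.087, -0.0328, 0.0179, 0, 0, 0, 0], [0.087, -0.0328, 0.0179, 0, 0, 0, 0], [0.087, -0.0328, 0.0179, 0, 0, 0, 0], [0.087, -0.0328, 0.0179, 0, 0, 0, 0], [0.087, -0.0328, 0.0179, 0, 0, 0, 0]]}'
python3 -m handwheel '{"rows": [[0.087, -0.0328, 0.0179, 0, 0, 0, 0], [0.087, -0.0328, 0.0179, 0, 0, 0, 0], [0.087, -0.0328, 0.0179, 0, 0, 0, 0], [0.087, -0.0328, 0.0179, 0, 0, 0, 0], [0.087, 0, 0, 0, 0, 0, 0.115]]}'
python3 -m handwheel '{"rows": [[0.087, 0, 0, 0, 0, 0, 0.115], [0.087, 0, 0, 0, 0, 0, 0], [0.087, 0, 0, 0, 0, 0, 0]]}'
python3 - <<'E'
from h import *
go((.6403,-.0786,.044),1.34)
im=cap('top','b.png'); cv2.imwrite('pics/b2.png',cv2.resize(im[95:260,120:395,::-1],None,fx=2.8,fy=2.8,interpolation=cv2.INTER_CUBIC))
E
```

```text
clock: 8.15
position: [0.5709, 0.0511, 0.1567]
tool_rot: [3.141, 0.001, 1.57]
ft_force: [0.8, 0.5, 0.3]
width: 0.0866
grasp_force: 0.0
clock: 8.57
position: [0.6438, -0.0895, 0.155]
tool_rot: [3.141, 0.004, 1.443]
ft_force: [-0.2, -1.8, -0.8]
width: 0.0873
grasp_force: 0.0
clock: 8.82
position: [0.6417, -0.0779, 0.1564]
tool_rot: [-3.141, -0.0, 1.343]
ft_force: [0.5, 0.0, 0.3]
width: 0.0869
grasp_force: 0.0
tool d [-0.0009 -0.0011  0.1124] rot [-0.0003 -0.0001  0.0034] t 8.8167
```

View pics/b2.png

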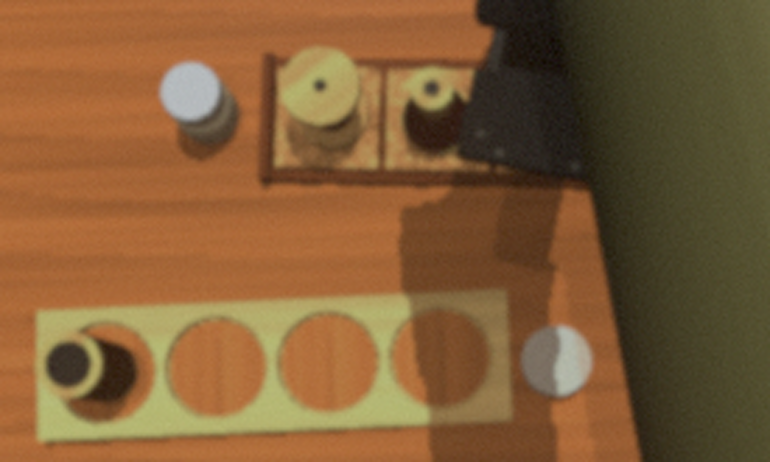

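The tube is upright in the leftmost recess, its top at crop (76,363) with the offset expected from parallax. Now I descend on the square.

```bash
python3 -m handwheel '{"rows": [[0.087, 0, 0, 0.035, 0, 0, 0], [0.087, 0, 0, 0.035, 0, 0, 0], [0.087, 0, 0, 0.03, 0, 0, 0], [0.087, 0, 0, 0.011, 0, 0, 0], [0.087, 0, 0, 0, 0, 0, 0]]}'
python3 -m handwheel '{"rows": [[0.03, 0, 0, 0, 0, 0, 0], [0.03, 0, 0, 0, 0, 0, 0], [0.03, 0, 0, 0, 0, 0, 0], [0.03, 0, 0, 0, 0, 0, 0], [0.03, 0, 0, 0, 0, 0, 0]]}' 20
python3 -m handwheel '{"rows": [[0.03, 0, 0, 0, 0, 0, 0], [0.03, 0, 0, 0, 0, 0, 0], [0.03, 0, 0, 0, 0, 0, 0], [0.03, 0, 0, 0, 0, 0, 0], [0.03, 0, 0, 0, 0, 0, 0]]}' 30
python3 -m handwheel '{"rows": [[0.03, 0, 0, -0.01, 0, 0, 0], [0.03, 0, 0, -0.04, 0, 0, 0], [0.03, 0, 0, -0.04, 0, 0, 0], [0.03, 0, 0, -0.02, 0, 0, 0], [0.03, 0, 0, 0, 0, 0, 0]]}'
python3 -m handwheel '{"rows": [[0.03, 0, 0, 0, 0, 0, 0]]}'
python3 -c "
from h import *
go((.4818,.1426,.15),1.34)"
```

```text
clock: 9.28
position: [0.6391, -0.0778, 0.0424]
tool_rot: [-3.135, 0.0, 1.342]
ft_force: [1.1, -0.2, -0.7]
width: 0.0874
grasp_force: 0.0
clock: 9.7
position: [0.6426, -0.0785, 0.047]
tool_rot: [3.139, 0.0, 1.34]
ft_force: [1.0, 0.2, -1.0]
width: 0.0613
grasp_force: 0.0
clock: 10.12
position: [0.6417, -0.0784, 0.0457]
tool_rot: [3.142, 0.0, 1.34]
ft_force: [-0.5, 0.5, 1.8]
width: 0.0419
grasp_force: 30.0
clock: 10.53
position: [0.6454, -0.078, 0.1626]
tool_rot: [3.131, -0.001, 1.34]
ft_force: [0.7, -0.4, 0.3]
width: 0.0416
grasp_force: 30.0
clock: 10.62
position: [0.6427, -0.0783, 0.1576]
tool_rot: [3.138, 0.0, 1.34]
ft_force: [-0.2, -0.7, -1.6]
width: 0.0417
grasp_force: 30.0
tool d [ 0.1782 -0.2072  0.0069] rot [ 0.0034  0.0001 -0.0001] t 10.6167
```

```bash
python3 -m handwheel '{"rows": [[0.03, 0.0255, -0.0294, 0, 0, 0, 0], [0.03, 0.0255, -0.0294, 0, 0, 0, 0], [0.03, 0.0255, -0.0294, 0, 0, 0, 0], [0.03, 0.0255, -0.0294, 0, 0, 0, 0], [0.03, 0.0255, -0.0294, 0, 0, 0, 0]]}'
python3 -m handwheel '{"rows": [[0.03, 0.0255, -0.0294, 0, 0, 0, 0], [0.03, 0.0255, -0.0294, 0, 0, 0, 0], [0.03, 0, 0, 0, 0, 0, 0], [0.03, 0, 0, 0, 0, 0, 0], [0.03, 0, 0, 0, 0, 0, 0]]}'
python3 -c "
from h import *
go((.4818,.1426,.0397),1.34)"
```

```text
clock: 11.03
position: [0.5252, 0.0803, 0.1536]
tool_rot: [-3.138, 0.001, 1.339]
ft_force: [0.8, 0.3, 0.0]
width: 0.0418
grasp_force: 30.0
clock: 11.45
position: [0.4818, 0.1416, 0.1545]
tool_rot: [-3.14, 0.001, 1.34]
ft_force: [0.6, -0.4, -1.1]
width: 0.0417
grasp_force: 30.0
tool d [ 1.100e-03 -1.000e-04  1.148e-01] rot [-0.0011  0.0014 -0.0002] t 11.45
```

```bash
python3 -m handwheel '{"rows": [[0.03, 0.001, 0, 0.03, 0, 0, 0], [0.03, 0, 0, 0.03, 0, 0, 0], [0.03, 0, 0, 0.03, 0, 0, 0], [0.03, 0, 0, 0.015, 0, 0, 0], [0.03, 0, 0, 0.004, 0, 0, 0]]}'
python3 -m handwheel '{"rows": [[0.03, 0, 0, 0, 0, 0, 0], [0.03, 0, 0, 0, 0, 0, 0], [0.03, 0, 0, 0.002, 0, 0, 0], [0.03, 0, 0, 0, 0, 0, 0], [0.03, 0, 0, 0, 0, 0, 0]]}'
python3 -m handwheel '{"rows": [[0.03, 0, 0, 0.001, 0, 0, 0], [0.03, 0, 0, 0.001, 0, 0, 0], [0.03, 0, 0, 0, 0, 0, 0], [0.03, 0, 0, 0, 0, 0, 0]]}'
```

```text
clock: 11.87
position: [0.4802, 0.1409, 0.0425]
tool_rot: [-3.134, 0.002, 1.337]
ft_force: [-0.1, -0.5, -1.0]
width: 0.0417
grasp_force: 30.0
clock: 12.28
position: [0.4832, 0.1435, 0.0454]
tool_rot: [3.14, -0.0, 1.34]
ft_force: [-0.2, 0.2, -0.1]
width: 0.0416
grasp_force: 30.0
clock: 12.62
position: [0.4824, 0.1435, 0.0425]
tool_rot: [3.141, 0.0, 1.34]
ft_force: [-0.2, 0.6, -1.6]
width: 0.0415
grasp_force: 30.0
```

```bash
python3 -m handwheel '{"rows": [[0.03, 0, 0, 0.001, 0, 0, 0], [0.03, 0, 0, 0.001, 0, 0, 0], [0.03, 0, 0, 0.0007, 0, 0, 0], [0.03, 0, 0, 0, 0, 0, 0], [0.03, 0, 0, 0, 0, 0, 0]]}'
```

```text
clock: 13.03
position: [0.4824, 0.1435, 0.0397]
tool_rot: [-3.141, 0.0, 1.34]
ft_force: [-0.2, 0.2, -0.9]
width: 0.0417
grasp_force: 30.0
```

```bash
python3 -m handwheel '{"rows": [[0.03, 0, 0, 0.001, 0, 0, 0], [0.03, 0, 0, 0, 0, 0, 0], [0.03, 0, 0, 0, 0, 0, 0]]}'
python3 -m handwheel '{"rows": [[0.05, 0, 0, 0, 0, 0, 0], [0.06, 0, 0, 0, 0, 0, 0], [0.07, 0, 0, 0, 0, 0, 0], [0.087, 0, 0, 0, 0, 0, 0], [0.087, 0, 0, 0, 0, 0, 0]]}'
python3 -m handwheel '{"rows": [[0.087, 0, 0, 0, 0, 0, 0], [0.087, 0, 0, 0, 0, 0, 0], [0.087, 0, 0, 0, 0, 0, 0], [0.087, 0, 0, -0.02, 0, 0, 0], [0.087, 0, 0, -0.04, 0, 0, 0]]}'
python3 -m handwheel '{"rows": [[0.087, 0, 0, -0.04, 0, 0, 0], [0.087, 0, 0, -0.012, 0, 0, 0.115], [0.087, 0, 0, 0, 0, 0, 0.115], [0.087, 0, 0, 0, 0, 0, 0], [0.087, 0, 0, 0, 0, 0, 0]]}'
python3 -c "
from h import *
go((.6406,-.0062,.165),1.57)"
```

```text
clock: 13.28
position: [0.4826, 0.1436, 0.0396]
tool_rot: [3.141, 0.001, 1.34]
ft_force: [-2.4, -1.0, 6.9]
width: 0.0417
grasp_force: 30.0
clock: 13.7
position: [0.4824, 0.1434, 0.0387]
tool_rot: [-3.141, 0.0, 1.34]
ft_force: [-0.2, 0.3, -0.7]
width: 0.0674
grasp_force: 0.0
clock: 14.12
position: [0.4787, 0.1423, 0.0954]
tool_rot: [-3.132, 0.003, 1.34]
ft_force: [0.3, -0.6, 0.4]
width: 0.0867
grasp_force: 0.0
clock: 14.53
position: [0.4822, 0.1433, 0.1506]
tool_rot: [-3.142, 0.001, 1.113]
ft_force: [-0.7, 0.1, 0.3]
width: 0.0871
grasp_force: 0.0
tool d [-0.0641  0.2082 -0.0143] rot [-1.00e-04  6.00e-04 -4.57e-01] t 14.5333
```

```bash
python3 -m handwheel '{"rows": [[0.087, -0.0107, 0.0347, -0.002, 0, 0, 0], [0.087, -0.0107, 0.0347, -0.002, 0, 0, 0], [0.087, -0.0107, 0.0347, -0.002, 0, 0, 0], [0.087, -0.0107, 0.0347, -0.002, 0, 0, 0], [0.087, -0.0107, 0.0347, -0.002, 0, 0, 0]]}'
python3 -m handwheel '{"rows": [[0.087, -0.0107, 0.0347, -0.002, 0, 0, 0], [0.087, 0, 0, 0, 0, 0, -0.114], [0.087, 0, 0, 0, 0, 0, -0.114], [0.087, 0, 0, 0, 0, 0, -0.114], [0.087, 0, 0, 0, 0, 0, -0.115]]}'
python3 -m handwheel '{"rows": [[0.087, 0, 0, 0, 0, 0, 0], [0.087, 0, 0, 0, 0, 0, 0]]}'
python3 -c "
from h import *
go((.6406,-.0062,.068),1.57)"
```

```text
clock: 14.95
position: [0.6144, 0.017, 0.1594]
tool_rot: [-3.139, 0.001, 1.113]
ft_force: [0.7, 0.1, 0.6]
width: 0.0873
grasp_force: 0.0
clock: 15.37
position: [0.6397, -0.0066, 0.161]
tool_rot: [-3.139, -0.001, 1.576]
ft_force: [0.2, 0.2, 0.5]
width: 0.0867
grasp_force: 0.0
clock: 15.53
position: [0.6398, -0.0066, 0.1615]
tool_rot: [-3.139, -0.001, 1.566]
ft_force: [-0.1, 0.8, 0.3]
width: 0.087
grasp_force: 0.0
tool d [0.0003 0.001  0.0935] rot [-0.0021 -0.0007 -0.0043] t 15.5333
```

```bash
python3 -m handwheel '{"rows": [[0.087, 0, 0.001, 0.035, 0, 0, 0], [0.087, 0, 0, 0.035, 0, 0, 0], [0.087, 0, 0, 0.02, 0, 0, 0], [0.087, 0, 0, 0.003, 0, 0, 0], [0.087, 0, 0, 0, 0, 0, 0]]}'
python3 -m handwheel '{"rows": [[0.02, 0, 0, 0, 0, 0, 0], [0.02, 0, 0, 0, 0, 0, 0], [0.02, 0, 0, 0, 0, 0, 0], [0.02, 0, 0, 0, 0, 0, 0], [0.02, 0, 0, 0, 0, 0, 0]]}' 20
python3 -m handwheel '{"rows": [[0.02, 0, 0, 0, 0, 0, 0], [0.02, 0, 0, 0, 0, 0, 0], [0.02, 0, 0, 0, 0, 0, 0], [0.02, 0, 0, 0, 0, 0, 0], [0.02, 0, 0, 0, 0, 0, 0]]}'
python3 -m handwheel '{"rows": [[0.02, 0, 0, 0, 0, 0, 0], [0.02, 0, 0, 0, 0, 0, 0], [0.02, 0, 0, 0, 0, 0, 0], [0.02, 0, 0, 0, 0, 0, 0], [0.02, 0, 0, 0, 0, 0, 0]]}' 30
```

```text
clock: 15.95
position: [0.64, -0.0066, 0.0682]
tool_rot: [-3.138, -0.0, 1.566]
ft_force: [0.2, -0.2, 0.3]
width: 0.0873
grasp_force: 0.0
clock: 16.37
position: [0.642, -0.0067, 0.0709]
tool_rot: [3.14, 0.0, 1.567]
ft_force: [-0.5, -0.3, 0.8]
width: 0.0614
grasp_force: 0.0
clock: 16.78
position: [0.6413, -0.0067, 0.0698]
tool_rot: [-3.141, 0.0, 1.567]
ft_force: [0.6, -0.0, -0.5]
width: 0.0286
grasp_force: 0.0
clock: 17.2
position: [0.6413, -0.0066, 0.0697]
tool_rot: [-3.141, 0.0, 1.567]
ft_force: [-0.2, 0.4, -0.4]
width: 0.0253
grasp_force: 30.0
```

```bash
python3 -m handwheel '{"rows": [[0.02, 0, 0, -0.01, 0, 0, 0], [0.02, 0, 0, -0.04, 0, 0, 0], [0.02, 0, 0, -0.04, 0, 0, 0], [0.02, 0, 0, -0.01, 0, 0, 0], [0.02, 0, 0, 0, 0, 0, 0]]}'
python3 -m handwheel '{"rows": [[0.02, 0.0153, -0.0318, 0, 0, 0, 0], [0.02, 0.0153, -0.0318, 0, 0, 0, 0], [0.02, 0.0153, -0.0318, 0, 0, 0, 0], [0.02, 0.0153, -0.0318, 0, 0, 0, 0], [0.02, 0.0153, -0.0318, 0, 0, 0, 0]]}'
python3 -m handwheel '{"rows": [[0.02, 0, 0, 0, 0, 0, 0], [0.02, 0, 0, 0, 0, 0, 0], [0.02, 0, 0, 0, 0, 0, 0]]}'
python3 -c "
from h import *
go((.4823,.0696,.0637),1.57)"
```

```text
clock: 17.62
position: [0.6442, -0.0059, 0.1754]
tool_rot: [3.133, 0.0, 1.567]
ft_force: [-0.4, 0.3, -1.2]
width: 0.0254
grasp_force: 30.0
clock: 18.03
position: [0.4804, 0.071, 0.1685]
tool_rot: [-3.139, -0.0, 1.566]
ft_force: [0.1, -0.4, 1.4]
width: 0.0253
grasp_force: 30.0
clock: 18.28
position: [0.483, 0.0697, 0.1698]
tool_rot: [3.141, 0.001, 1.566]
ft_force: [0.4, -0.0, -0.1]
width: 0.0247
grasp_force: 30.0
tool d [-0.     -0.0007  0.1061] rot [ 0.0007  0.0012 -0.0036] t 18.2833
```

```bash
python3 -m handwheel '{"rows": [[0.02, 0, -0.001, 0.035, 0, 0, 0], [0.02, 0, 0, 0.035, 0, 0, 0], [0.02, 0, 0, 0.022, 0, 0, 0], [0.02, 0, 0, 0.01, 0, 0, 0], [0.02, 0, 0, 0, 0, 0, 0]]}'
python3 -m handwheel '{"rows": [[0.02, 0, 0, 0, 0, 0, 0], [0.02, 0, 0, 0.001, 0, 0, 0], [0.02, 0, 0, 0.001, 0, 0, 0], [0.02, 0, 0, 0, 0, 0, 0], [0.02, 0, 0, 0, 0, 0, 0]]}'
```

```text
clock: 18.7
position: [0.4805, 0.0702, 0.0655]
tool_rot: [-3.136, -0.002, 1.566]
ft_force: [-0.0, 0.0, -1.0]
width: 0.0255
grasp_force: 30.0
clock: 19.12
position: [0.4823, 0.0704, 0.0666]
tool_rot: [3.14, 0.001, 1.567]
ft_force: [0.4, -0.1, -1.1]
width: 0.0251
grasp_force: 30.0
```

```bash
python3 -m handwheel '{"rows": [[0.02, 0, 0, 0.001, 0, 0, 0], [0.02, 0, 0, 0.001, 0, 0, 0], [0.02, 0, 0, 0.001, 0, 0, 0], [0.02, 0, 0, 0, 0, 0, 0], [0.02, 0, 0, 0, 0, 0, 0]]}'
```

```text
clock: 19.53
position: [0.482, 0.0704, 0.0633]
tool_rot: [3.141, 0.001, 1.567]
ft_force: [-0.5, -0.2, 4.3]
width: 0.025
grasp_force: 30.0
```

Contact (4.3 N). Release, rise, and go to the reel at (.6476, .0632).

```bash
python3 -m handwheel '{"rows": [[0.04, 0, 0, 0, 0, 0, 0], [0.05, 0, 0, 0, 0, 0, 0], [0.06, 0, 0, 0, 0, 0, 0], [0.07, 0, 0, 0, 0, 0, 0], [0.087, 0, 0, 0, 0, 0, 0]]}' 20
python3 -m handwheel '{"rows": [[0.087, 0, 0, 0, 0, 0, 0], [0.087, 0, 0, 0, 0, 0, 0], [0.087, 0, 0, 0, 0, 0, 0], [0.087, 0, 0, 0, 0, 0, 0], [0.087, 0, 0, -0.02, 0, 0, 0]]}'
python3 -m handwheel '{"rows": [[0.087, 0, 0, -0.04, 0, 0, 0], [0.087, 0, 0, -0.04, 0, 0, 0], [0.087, -0.0018, 0.033, 0, 0, 0, 0], [0.087, -0.0018, 0.033, 0, 0, 0, 0], [0.087, -0.0018, 0.033, 0, 0, 0, 0]]}'
python3 -m handwheel '{"rows": [[0.087, -0.0018, 0.033, 0, 0, 0, 0], [0.087, 0, 0.033, 0, 0, 0, 0], [0.087, 0, 0, 0, 0, 0, 0], [0.087, 0, 0, 0, 0, 0, 0], [0.087, 0, 0, 0, 0, 0, 0]]}'
python3 - <<'E'
from h import *
go((.6476,.0632,.057),1.57)
im=cap('side','c.png'); cv2.imwrite('pics/c2.png',cv2.resize(im[90:310,190:440,::-1],None,fx=2.7,fy=2.7,interpolation=cv2.INTER_CUBIC))
E
```

```text
clock: 19.95
position: [0.4815, 0.0705, 0.0626]
tool_rot: [-3.141, -0.0, 1.567]
ft_force: [-0.2, 0.2, 0.4]
width: 0.0501
grasp_force: 0.0
clock: 20.37
position: [0.4789, 0.07, 0.0801]
tool_rot: [-3.135, -0.0, 1.567]
ft_force: [-1.5, -0.3, 0.2]
width: 0.0824
grasp_force: 0.0
clock: 20.78
position: [0.583, 0.0635, 0.1654]
tool_rot: [3.136, 0.004, 1.565]
ft_force: [-0.7, 0.6, 0.4]
width: 0.0871
grasp_force: 0.0
clock: 21.2
position: [0.6459, 0.0633, 0.1623]
tool_rot: [-3.14, -0.001, 1.568]
ft_force: [-0.2, 0.0, -0.1]
width: 0.0869
grasp_force: 0.0
tool d [-0.0002  0.0019  0.1053] rot [-0.0016 -0.0006 -0.0024] t 21.2
```

View pics/c2.png

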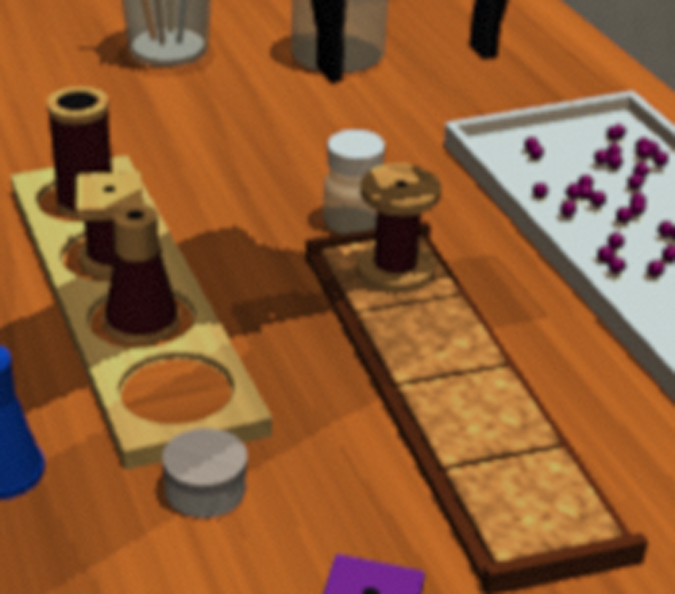

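Tube, square and cone all stand upright in their recesses. The reel is undisturbed, its top at crop (400,184), and the last recess at (176,390) is free. Next I grip the reel.

```bash
python3 -m handwheel '{"rows": [[0.087, 0, 0.001, 0.035, 0, 0, 0], [0.087, 0, 0, 0.035, 0, 0, 0], [0.087, 0, 0, 0.025, 0, 0, 0], [0.087, 0, 0, 0.01, 0, 0, 0], [0.087, 0, 0, 0, 0, 0, 0]]}'
python3 -m handwheel '{"rows": [[0.03, 0, 0, 0, 0, 0, 0], [0.03, 0, 0, 0, 0, 0, 0], [0.03, 0, 0, 0, 0, 0, 0], [0.03, 0, 0, 0, 0, 0, 0], [0.03, 0, 0, 0, 0, 0, 0]]}' 20
python3 -m handwheel '{"rows": [[0.03, 0, 0, 0, 0, 0, 0], [0.03, 0, 0, 0, 0, 0, 0], [0.03, 0, 0, 0, 0, 0, 0], [0.03, 0, 0, 0, 0, 0, 0], [0.03, 0, 0, 0, 0, 0, 0]]}' 30
```

```text
clock: 21.67
position: [0.6451, 0.0621, 0.0559]
tool_rot: [-3.137, 0.001, 1.567]
ft_force: [0.2, -0.3, 0.3]
width: 0.0869
grasp_force: 0.0
clock: 22.08
position: [0.6484, 0.0627, 0.0591]
tool_rot: [3.14, 0.0, 1.567]
ft_force: [-0.5, 0.4, -0.7]
width: 0.0611
grasp_force: 0.0
clock: 22.5
position: [0.648, 0.0627, 0.0582]
tool_rot: [3.141, 0.0, 1.567]
ft_force: [0.9, -0.9, 2.7]
width: 0.049
grasp_force: 30.0
```

```bash
python3 -m handwheel '{"rows": [[0.03, 0, 0, -0.01, 0, 0, 0], [0.03, 0, 0, -0.04, 0, 0, 0], [0.03, 0, 0, -0.04, 0, 0, 0], [0.03, 0, 0, -0.01, 0, 0, 0], [0.03, 0, 0, 0, 0, 0, 0]]}'
python3 -m handwheel '{"rows": [[0.03, -0.0133, -0.0329, 0, 0, 0, 0], [0.03, -0.0133, -0.0329, 0, 0, 0, 0], [0.03, -0.0133, -0.0329, 0, 0, 0, 0], [0.03, -0.0133, -0.0329, 0, 0, 0, 0], [0.03, -0.0133, -0.0329, 0, 0, 0, 0]]}'
python3 -m handwheel '{"rows": [[0.03, 0, 0, 0, 0, 0, 0], [0.03, 0, 0, 0, 0, 0, 0], [0.03, 0, 0, 0, 0, 0, 0]]}'
python3 -c "
from h import *
go((.4836,-.0039,.0522),1.57)"
```

```text
clock: 22.92
position: [0.6501, 0.0637, 0.1628]
tool_rot: [3.134, -0.001, 1.567]
ft_force: [-0.1, 0.2, -0.5]
width: 0.0486
grasp_force: 30.0
clock: 23.33
position: [0.4803, -0.0037, 0.156]
tool_rot: [-3.139, -0.001, 1.567]
ft_force: [0.0, -0.6, 0.7]
width: 0.049
grasp_force: 31.3
clock: 23.58
position: [0.483, -0.0034, 0.1577]
tool_rot: [3.141, 0.001, 1.566]
ft_force: [-0.2, 0.2, 0.1]
width: 0.0491
grasp_force: 31.3
tool d [-0.0004  0.0006  0.1055] rot [ 0.0004  0.0006 -0.0039] t 23.5833
```

```bash
python3 -m handwheel '{"rows": [[0.03, 0, 0, 0.035, 0, 0, 0], [0.03, 0, 0, 0.035, 0, 0, 0], [0.03, 0, 0, 0.022, 0, 0, 0], [0.03, 0, 0, 0.01, 0, 0, 0], [0.03, 0, 0, 0, 0, 0, 0]]}'
python3 -m handwheel '{"rows": [[0.03, 0, 0, 0, 0, 0, 0], [0.03, 0, 0, 0.001, 0, 0, 0], [0.03, 0, 0, 0.001, 0, 0, 0], [0.03, 0, 0, 0.001, 0, 0, 0], [0.03, 0, 0, 0, 0, 0, 0]]}'
python3 -m handwheel '{"rows": [[0.03, 0, 0, 0.001, 0, 0, 0], [0.03, 0, 0, 0, 0, 0, 0], [0.03, 0, 0, 0, 0, 0, 0]]}'
```

```text
clock: 24.0
position: [0.4825, -0.0017, 0.0539]
tool_rot: [-3.138, -0.004, 1.569]
ft_force: [0.2, -0.4, -0.6]
width: 0.049
grasp_force: 30.0
clock: 24.42
position: [0.4833, -0.0034, 0.0534]
tool_rot: [3.14, 0.001, 1.567]
ft_force: [0.4, -0.3, -1.1]
width: 0.0489
grasp_force: 30.0
clock: 24.67
position: [0.4829, -0.0033, 0.0519]
tool_rot: [3.141, 0.0, 1.567]
ft_force: [0.1, -0.7, -0.4]
width: 0.0486
grasp_force: 30.0
```

```bash
python3 -m handwheel '{"rows": [[0.03, 0, 0, 0.001, 0, 0, 0], [0.03, 0, 0, 0, 0, 0, 0], [0.03, 0, 0, 0, 0, 0, 0]]}'
```

```text
clock: 24.92
position: [0.4831, -0.0033, 0.0516]
tool_rot: [-3.141, 0.001, 1.567]
ft_force: [-3.8, 0.0, 5.7]
width: 0.0486
grasp_force: 30.0
```

Contact, so I release, rise and back off towards -y for a clear look.

```bash
python3 -m handwheel '{"rows": [[0.055, 0, 0, 0, 0, 0, 0], [0.06, 0, 0, 0, 0, 0, 0], [0.07, 0, 0, 0, 0, 0, 0], [0.087, 0, 0, 0, 0, 0, 0], [0.087, 0, 0, 0, 0, 0, 0]]}'
python3 -m handwheel '{"rows": [[0.087, 0, 0, 0, 0, 0, 0], [0.087, 0, 0, 0, 0, 0, 0], [0.087, 0, 0, 0, 0, 0, 0], [0.087, 0, 0, -0.02, 0, 0, 0], [0.087, 0, 0, -0.04, 0, 0, 0]]}'
python3 -m handwheel '{"rows": [[0.087, 0, 0, -0.04, 0, 0, 0], [0.087, 0, 0, -0.04, 0, 0, 0], [0.087, -0.04, 0.01, 0, 0, 0, 0], [0.087, -0.04, 0.01, 0, 0, 0, 0], [0.087, -0.04, 0.01, 0, 0, 0, 0]]}'
python3 -m handwheel '{"rows": [[0.087, -0.04, 0.01, 0, 0, 0, 0], [0.087, -0.04, 0.01, 0, 0, 0, 0], [0.087, -0.04, 0.01, 0, 0, 0, 0], [0.087, -0.04, 0.01, 0, 0, 0, 0], [0.087, 0, 0, 0, 0, 0, 0]]}'
python3 -m handwheel '{"rows": [[0.087, 0, 0, 0, 0, 0, 0], [0.087, 0, 0, 0, 0, 0, 0]]}'
python3 - <<'E'
from h import *
im=cap('top','d.png')
Y=[(.4805,.2179,.088),(.4818,.1426,.062),(.4823,.0696,.086),(.4836,-.0039,.074)]
print([np.round(proj('top',y),1) for y in Y])
print([((np.array(proj('top',y))-(120,95))*2.8).round() for y in Y])
cv2.imwrite('pics/d2.png',cv2.resize(im[95:260,120:395,::-1],None,fx=2.8,fy=2.8,interpolation=cv2.INTER_CUBIC))
E
```

```text
clock: 25.33
position: [0.4828, -0.0032, 0.0507]
tool_rot: [-3.141, -0.0, 1.567]
ft_force: [-0.3, -0.2, -0.2]
width: 0.0721
grasp_force: 0.0
clock: 25.75
position: [0.4791, -0.0031, 0.1077]
tool_rot: [-3.133, -0.003, 1.567]
ft_force: [1.1, -0.5, 0.6]
width: 0.0867
grasp_force: 0.0
clock: 26.17
position: [0.5133, -0.1249, 0.1924]
tool_rot: [3.139, 0.003, 1.568]
ft_force: [-0.3, -0.8, 0.4]
width: 0.0869
grasp_force: 0.0
clock: 26.58
position: [0.5504, -0.2947, 0.1889]
tool_rot: [-3.141, 0.003, 1.555]
ft_force: [-1.6, -1.1, -0.4]
width: 0.0869
grasp_force: 0.0
clock: 26.75
position: [0.5518, -0.2827, 0.1903]
tool_rot: [-3.141, -0.002, 1.567]
ft_force: [-0.9, 0.5, -0.0]
width: 0.0872
grasp_force: 0.0
[array([143.6, 224.9]), array([191.6, 223.8]), array([231.6, 221.1]), array([275.7, 219.5])]
[array([ 66., 364.]), array([200., 361.]), array([313., 353.]), array([436., 349.])]
```

View pics/d2.png

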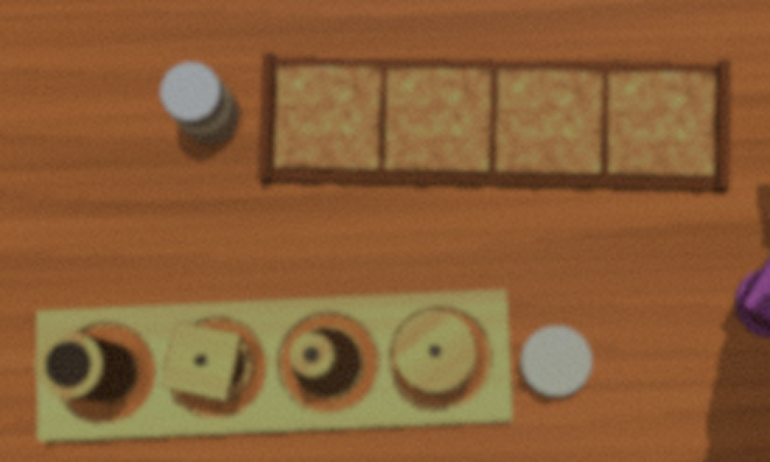

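The tops sit at crop (72,364), (200,360), (312,353) and (434,351), within about 4 mm of the expected centres. All spools are upright and the row is mirrored.

```bash
python3 -c "
from rig import ctrl
print(ctrl.close_job())"
```

```text
the job is handed in; nothing more can be done
None
```

I handed the job in at about 27 s: all four spools stand upright in their recesses in mirrored order, left to right tube, square, cone, reel, each within about 4 mm of its recess centre in the last top view, and the gripper is clear; no verdict was returned.

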